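# Tilt back the storeroom count terminal's screen

### The job

Two count terminals are screwed to the table and their screens have sagged forward. Push the screen of the BLUE terminal back on its stiff hinge until it leans 25 degrees past upright, away from its keypad, then let go of it and wait two seconds to see that it stays there by itself. Leave the orange terminal as it is.

Things in the scene. Friction and masses are not known exactly. Their poses are not given: they have to be found in the camera images.
- blue_screen (a joint): tilt of the blue screen, rad: 0 upright, negative leaning forward over its keypad (it starts 7 to 37 degrees forward), positive leaning back; wanted 0.436 (25 degrees back). Stops at -1.4 and +1.0. Stiff friction hinge, about 0.5 N m: it stays where it is left; a push of 4 to 12 N near the top edge moves it. Axis level, along the terminal's y
- blue_terminal: blue terminal's base, fixed to the table: black plate 150 x 210 x 18 mm (x, y, z), grey keys, blue stripe at its front edge. Origin: centre of its underside, on the table. x is level, from the front edge (on the robot's side, turned up to 26 degrees) to the back; z up. Hinge axis 45 mm behind the origin (+x), 30 mm above the table. Left or right of the orange one
- blue_edge (a point): middle of the blue screen's top edge. The screen is a slab 210 mm wide along the hinge, 14 mm thick (7 mm either side of the hinge axis's plane), from 12 to 152 mm from the hinge axis; blue frame and back, dark display facing the keypad. This point is 152 mm from the axis, mid-thickness; z from hinge to edge, x out of the back, y along the hinge
- orange_edge (a point): middle of the top edge of the orange terminal's screen: same shape and size, orange frame and stripe, axes likewise, starts 7 to 37 degrees forward; must stay as it is. Also about, not needed: a steel measuring cup (100 mm tall), a small lidded steel pan and a red spoon, clear of the screens' swing

How it is judged:
By the outcome, as a careful person would: the job done as asked, in the order asked, and still so for the second after the job is handed in, with the robot touching nothing.
It also fails if it takes over 35 s, if anything falls off the work surface, if the arm or the gripper's body presses on something with over 40 N, if the wrist force passes 120 N, or if a joint passes its speed limit or range.

### The arm

A 6-joint arm with a two-finger parallel gripper is mounted at the origin on the work surface. World frame = base frame: x ahead of the robot, y to its left, z up, the work surface at z = 0. Lengths are in m, angles in rad, forces in N, time in s.
With the tool pointing down it reaches from about 0.375 to 0.9 m from the base axis. Payload 3.1 kg.
Tool frame: the origin (TCP) lies on the centre line of the jaws, within the pads' length; the fingertips stand 8 mm ahead of it and the grasp point (between the pads) lies 11 mm behind it (robot.tip_extent is the distance from the TCP to the fingertips, in m); y points along the fingers, z is the direction in which the jaws open and shut, and the axes are right-handed (so a half turn about y gives the same grasp; the last joint's range is limited). The gripper opens to 87 mm and grips with 3 to 60 N. Pads are 19 mm wide; open, the fingers measure 117 mm over their backs; the gripper's body (75 mm by 190 mm) begins 51 mm behind the grasp point.
Start: joints at [1.089, 0.527, 1.433, -0, 1.181, -0.178], TCP at [0.186, 0.597, 0.231] pointing down, gripper open.
Joint ranges: [-3.08, 3.08], [-0.75, 2.2], [0.22, 2.44], [-1.43, 4.57], [0, 2.65], [-2.85, 2.85]. Speed limits (rad/s): [2.79, 2.79, 3.14, 3.14, 3.14, 3.14].

### API

Orientations are given as a unit quaternion [x, y, z, w].
In Python, from rig import robot gives the robot as it stands.
- The arm moves only by the shell command python3 -m crank 'ROWS' [FORCE]. ROWS is JSON, a list that holds one entry, the list of rows, each a list of 7 numbers: the turn, a rotation vector about the tool's x, y, z in degrees, then the shift along the tool's x, y, z in m, then the opening in per cent of the stroke, from 0 (shut) to 100 (fully open). In form: [[[ax, ay, az, dx, dy, dz, gripper], ...]]. A call has exactly 5 rows; each row shifts and turns the commanded pose from where the row before left it, along the tool's axes as they then stand; what a row does not reach is not made up. A row lasts 1/8 s, in which the tool goes at most 62.5 mm and 10.7 degrees, less where a joint would pass 70% of its speed; a pose out of reach is approached as far as the arm can. A call with a gripper value outside its range is refused whole. The fingers move at their own pace and stop on an object; FORCE is the grip in N (left out, the last holds). Time passes only in rows, so rows that do not move let the fingers close, or fill a call up. It gives the time, the measured TCP pose, the force and the opening at its end, in the units of the state.
- robot.get_obs(): the state, without advancing time (a new reading comes with each control period).
- robot.camera(name): name is "scene" or "side" or "wrist"; returns a dict with "img" (420x560x3 uint8, red, green, blue), "K" (3x3 intrinsics, pixels), "R" (3x3) and "t" (3): a world point X has camera coordinates R X + t; the wrist camera has in their place "T_tool_cam" (4x4, takes a point from camera to tool coordinates, whose origin is the TCP and whose axes are the tool frame's). Camera axes: x right, y down, z forward; pixel columns grow to the right and rows downward; lengths in m; the calibration is good to about 2 mm. A picture is of the moment at which its call begins: read the wrist's pose just before it. There is no depth.
- robot.hand_in(): hands the job in, once; it reports no verdict.
Trained networks look in a picture, given as the dict that the camera call returned (one of the last four; its "shot" number tells which), for a name from the list of things; names that differ only in an ending like _2 or _b are one class to them, and where a whole thing is asked for, a point or a joint stands for the part that bears it (a point fixed in the world has none). Each returns a list of dicts, best first, with "conf" (0 to 1); they miss things now and then, are a little off and sometimes report something else, mostly with a low value. They report only what shows in the picture. A call takes as long as a camera call.
- robot.spot_in(picture, thing): "at" ([row, column] in pixels, amid what is visible of it).
The state is a dict: "time": time; "q": joint angles; "joint_velocities": joint speeds; "joint_torque": joint torques, N m; "position": TCP position; "tool_rot": TCP orientation; "ft_force": force on the tool from outside, world axes, zero at the start; "moment": the same for the moment, N m; "grip_width": finger opening in m.
Only numpy, scipy, OpenCV 4.12 (cv2) and the standard library are available. Lean on these libraries where they do the work, as an engineer would, in place of code of your own. Each camera call takes 0.05 s, during which the arm holds its last target.

## Working session

There is one attempt and no reset: what is moved stays moved. The work goes in short steps, Python scripts to look and compute and a shell command to move; the robot and the scene stay as the last step left them, time stands still between calls to the robot, and variables do not carry over. Pictures are saved under pics/ and viewed, and the job is handed in when it is done.

```bash
mkdir -p pics; ls; cat > h.py <<'E'
import numpy as np,cv2
from rig import robot
def save(p,n): cv2.imwrite('pics/'+n+'.png',cv2.cvtColor(p['img'],cv2.COLOR_RGB2BGR))
E
python3 - <<'E'
from h import *
o=robot.get_obs(); print({k:np.round(v,3).tolist() for k,v in o.items()})
for c in ('scene','side'):
    p=robot.camera(c); save(p,c+'0'); print(c,p['K'].tolist(),np.round(p['R'],4).tolist(),np.round(p['t'],4).tolist())
    for n in ('blue_screen','blue_edge','blue_terminal','orange_edge'):
        print(n,[(np.round(d['at'],1).tolist(),round(d['conf'],2)) for d in robot.spot_in(p,n)][:3])
E
```

```text
pics
{'time': 0.0, 'q': [1.09, 0.528, 1.434, -0.0, 1.181, -0.179], 'joint_velocities': [-0.001, -0.001, -0.001, 0.001, -0.002, 0.002], 'joint_torque': [-0.0, -44.004, -17.659, 0.063, 0.058, -0.0], 'position': [0.186, 0.596, 0.23], 'tool_rot': [0.7, -0.107, 0.106, -0.698], 'ft_force': [-0.159, -0.583, -0.235], 'moment': [0.011, 0.023, -0.022], 'grip_width': 0.087}
scene [[510.821128853619, 0.0, 279.2918143019493], [0.0, 510.821128853619, 211.73627491168986], [0.0, 0.0, 1.0]] [[0.2932, 0.9558, 0.023], [0.5113, -0.1364, -0.8485], [-0.8079, 0.2605, -0.5287]] [-0.1742, -0.161, 1.4233]
blue_screen [([214.8, 357.6], 0.92)]
blue_edge []
blue_terminal [([228.7, 355.5], 0.6)]
orange_edge [([235.3, 161.0], 0.65)]
side [[508.46819701710126, 0.0, 278.7950061438129], [0.0, 508.46819701710126, 207.74446128156305], [0.0, 0.0, 1.0]] [[-0.8609, -0.5088, -0.0062], [-0.3049, 0.5256, -0.7942], [0.4074, -0.6818, -0.6076]] [0.4945, 0.2815, 0.673]
blue_screen [([301.3, 239.9], 0.6)]
blue_edge [([303.1, 243.0], 0.83)]
blue_terminal [([349.2, 247.8], 0.84)]
orange_edge [([184.2, 361.8], 0.62)]
```

View pics/scene0.png

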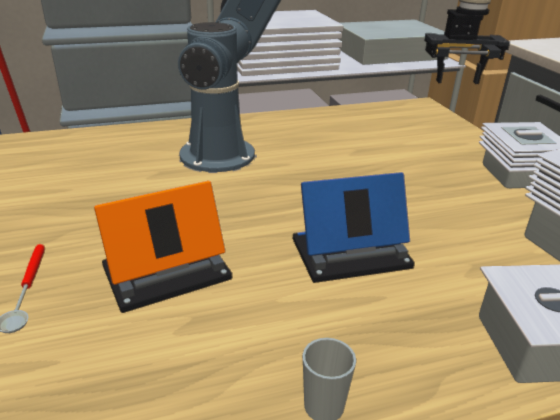

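View pics/side0.png

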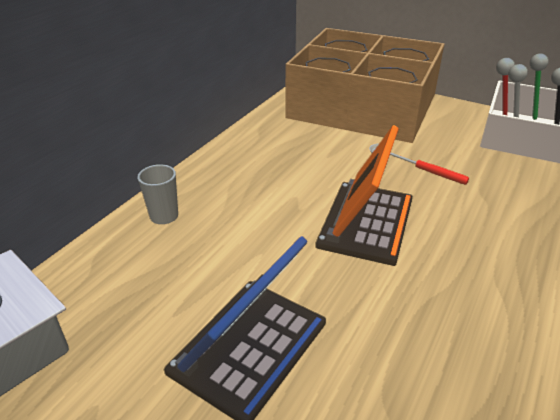

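```bash
python3 - <<'E'
import cv2
a=cv2.imread('pics/scene0.png')[160:290,285:425]; cv2.imwrite('pics/cs.png',cv2.resize(a,None,fx=4.2,fy=4.2,interpolation=cv2.INTER_CUBIC))
a=cv2.imread('pics/side0.png')[230:420,160:335]; cv2.imwrite('pics/cd.png',cv2.resize(a,None,fx=3,fy=3,interpolation=cv2.INTER_CUBIC))
E
```

```text
(no output)
```

View pics/cs.png

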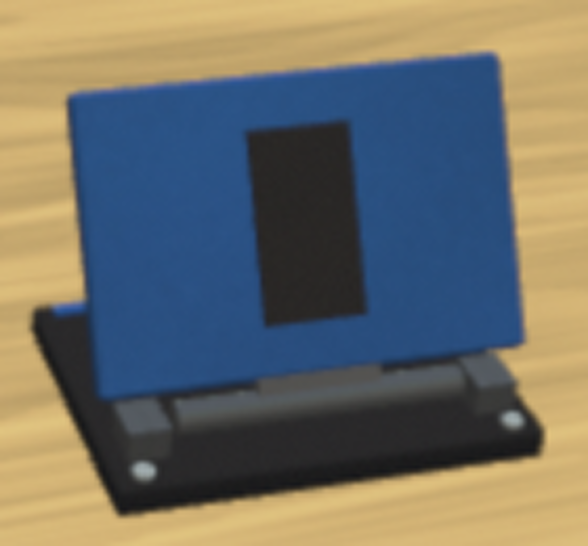

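View pics/cd.png

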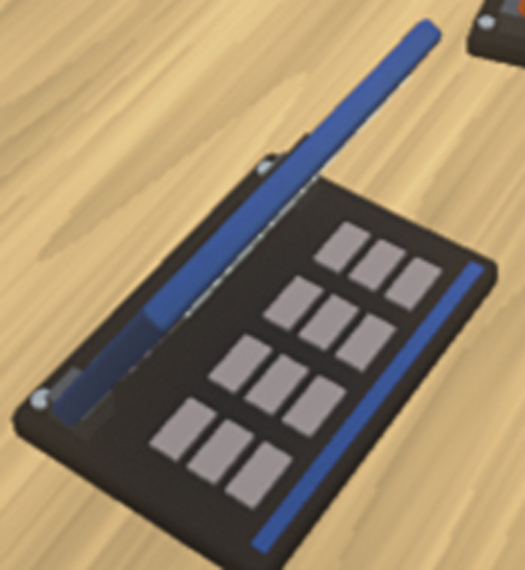

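```bash
cat > fit.py <<'E'
from h import *
from scipy.optimize import least_squares
CAL={}
def cal(name,p): CAL[name]=(p['K'],p['R'],p['t'])
def proj(name,X):
    K,R,t=CAL[name]; c=np.asarray(X)@R.T+t; u=c@K.T; return u[:,:2]/u[:,2:]
def base(p,X):
    X=np.atleast_2d(X); c,s=np.cos(p[2]),np.sin(p[2])
    return np.c_[p[0]+c*X[:,0]-s*X[:,1],p[1]+s*X[:,0]+c*X[:,1],X[:,2]]
def scr(p,X):
    X=np.atleast_2d(X); c,s=np.cos(p[3]),np.sin(p[3])
    return base(p,np.c_[.045+c*X[:,0]+s*X[:,2],X[:,1],.030-s*X[:,0]+c*X[:,2]])
def B(sx,sy,z): return [sx*.075,sy*.105,z]
def S(sx,sy,r): return [sx*.007,sy*.105,r]
SC=[[a,b,r] for a in(-.007,.007) for b in(-.105,.105) for r in(.012,.152)]
BC=[[a,b,r] for a in(-.075,.075) for b in(-.105,.105) for r in(0,.018)]
def fit(obs,p0,fixed=None):
    # obs: (cam,kind,[pt],(u,v))
    def res(q):
        p=q if fixed is None else np.r_[fixed,q]
        return np.concatenate([(proj(c,(base if k=='b' else scr)(p,X))[0]-uv) for c,k,X,uv in obs])
    r=least_squares(res,p0,loss='soft_l1',f_scale=1.5); return r.x,r.fun.reshape(-1,2) if r.fun.size%2==0 else r.fun
def overlay(p,cam,img,name,crop,f):
    im=cv2.cvtColor(img,cv2.COLOR_RGB2BGR); x0,y0,x1,y1=crop
    im=cv2.resize(im[y0:y1,x0:x1],None,fx=f,fy=f,interpolation=cv2.INTER_CUBIC)
    for fn,C,col in((base,BC,(0,255,0)),(scr,SC,(0,0,255))):
        uv=(proj(cam,fn(p,C))-[x0,y0]+.5)*f-.5
        for i in range(8):
            for j in (1,2,4):
                if not i&j: cv2.line(im,tuple(int(v) for v in uv[i]),tuple(int(v) for v in uv[i|j]),col,1)
    cv2.imwrite('pics/'+name+'.png',im)
E
python3 - <<'E'
from fit import *
a=robot.camera('scene');b=robot.camera('side');cal('scene',a);cal('side',b)
s=lambda u,v:np.array([(u+.5)/4.2-.5+285,(v+.5)/4.2-.5+160])
d=lambda u,v:np.array([(u+.5)/3-.5+160,(v+.5)/3-.5+230])
obs=[('scene','s',S(1,-1,.012),s(98,400)),('scene','s',S(1,1,.012),s(525,342)),
('scene','s',S(1,-1,.152),s(70,97)),('scene','s',S(1,1,.152),s(498,57)),
('scene','b',B(1,-1,0),s(120,515)),('scene','b',B(1,1,0),s(543,453)),('scene','b',B(-1,-1,.018),s(34,312)),
('side','b',B(-1,-1,.018),d(499,265)),('side','b',B(1,1,.018),d(12,418)),
('side','s',S(0,-1,.152),d(435,26)),('side','s',S(0,1,.152),d(153,318))]
p,r=fit(obs,[.6,.1,0,-.3]); print(p.round(4),np.degrees(p[2:]).round(2)); print(r.round(1).tolist())
np.save('p.npy',p)
print('top edge mid',scr(p,[0,0,.152]),'ends',scr(p,[[0,-.105,.152],[0,.105,.152]]))
overlay(p,'scene',a['img'],'ov1',(285,160,425,290),4); overlay(p,'side',b['img'],'ov2',(160,230,335,420),3)
for n,pp in(('scene',a),('side',b)): np.savez('cal_'+n,K=pp['K'],R=pp['R'],t=pp['t'])
E
```

```text
[ 0.5244  0.1737 -0.0483 -0.5241] [ -2.77 -30.03]
[[1.1, -0.0], [1.1, -0.1], [0.2, -2.0], [1.0, -3.0], [-0.7, 0.7], [0.3, 0.3], [-1.2, -2.7], [0.8, -1.5], [-1.8, -0.8], [0.3, -1.7], [0.5, 0.7]]
top edge mid [[0.49332795 0.17524339 0.16159901]] ends [[0.48825939 0.07036579 0.16159901]
 [0.49839651 0.28012098 0.16159901]]
```

View pics/ov1.png

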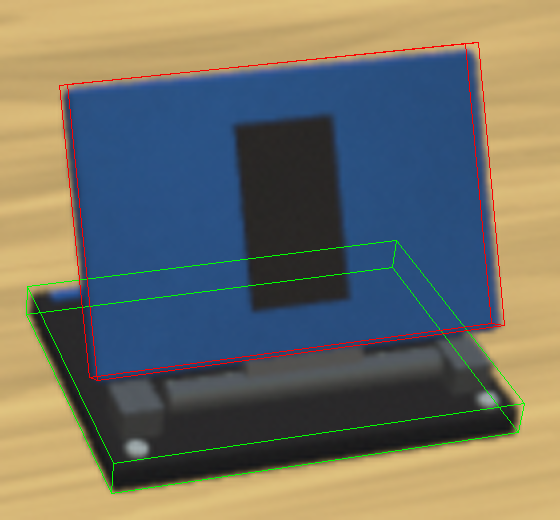

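View pics/ov2.png

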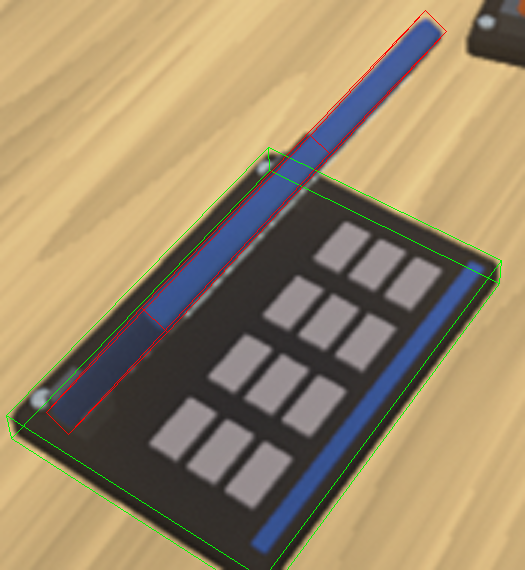

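```bash
cat > mv.py <<'E'
from h import *
from scipy.spatial.transform import Rotation as Ro
def delta(tp,x_yaw,zaxis=None):
    o=robot.get_obs(); R=Ro.from_quat(o['tool_rot']); M=R.as_matrix()
    y=np.array([0,0,-1.]); 
    h=np.array([np.cos(x_yaw),np.sin(x_yaw),0])
    best=None
    for nm,T in (('x+',(h,y)),('x-',(-h,y))):
        W=np.c_[T[0],y,np.cross(T[0],y)]
        rv=np.degrees((R.inv()*Ro.from_matrix(W)).as_rotvec()); print(nm,'turn',rv.round(1))
    print('tool axes x',M[:,0].round(2),'y',M[:,1].round(2),'z',M[:,2].round(2),'shift in tool',(M.T@(np.array(tp)-o['position'])).round(4),'t',o['time'],'q',np.round(o['q'],2),'F',np.round(o['ft_force'],1),'pos',np.round(o['position'],4))
    h2=np.array([np.cos(x_yaw),np.sin(x_yaw),0])
E
python3 -c "
from mv import *
p=np.load('p.npy'); delta([.435,.18,.231],p[2])"
```

```text
x+ turn [ -0.  -14.6   0. ]
x- turn [ -0.  165.4  -0. ]
tool axes x [ 0.95 -0.3   0.  ] y [ 0.  0. -1.] z [0.3  0.95 0.  ] shift in tool [ 0.3616 -0.0005 -0.3234] t 0.6 q [ 1.09  0.53  1.43 -0.    1.18 -0.18] F [ 0.   0.4 -0.3] pos [0.1863 0.5966 0.2305]
```

```bash
python3 -m crank '[[[0,0,0,0.04,0,-0.036,0],[0,0,0,0.04,0,-0.036,0],[0,0,0,0.04,0,-0.036,0],[0,0,0,0.04,0,-0.036,0],[0,0,0,0.04,0,-0.036,0]]]' 20
python3 -c "
from mv import *
p=np.load('p.npy'); delta([.435,.18,.231],p[2])"
```

```text
time: 1.23
position: [0.3245, 0.3638, 0.2309]
tool_rot: [-0.699, 0.106, -0.107, 0.699]
ft_force: [0.4, 1.1, -0.1]
grip_width: 0.045
x+ turn [ -0.  -14.6   0.1]
x- turn [-1.000e-01  1.654e+02 -1.000e-01]
tool axes x [ 0.95 -0.3   0.  ] y [ 0.  0. -1.] z [0.3  0.95 0.  ] shift in tool [ 1.603e-01 -1.000e-04 -1.425e-01] t 1.225 q [ 0.61  0.34  1.77 -0.    1.03 -0.66] F [ 0.4  1.1 -0.1] pos [0.3245 0.3638 0.2309]
```

```bash
python3 -m crank '[[[0,0,0,0.04,0,-0.0355,0],[0,0,0,0.04,0,-0.0355,0],[0,0,0,0.04,0,-0.0355,0],[0,0,0,0.04,0,-0.0355,0],[0,-10,0,0,0,0,0]]]'
python3 -m crank '[[[0,-4.6,0,0,0.02,0,0],[0,0,0,0,0.03,0,0],[0,0,0,0,0.038,0,0],[0,0,0,0,0,0,0],[0,0,0,0,0,0,0]]]'
python3 - <<'E'
from mv import *
from fit import *
p=np.load('p.npy'); delta([.47,.175,.143],p[2])
a=robot.camera('side');save(a,'side1')
a=robot.camera('wrist');save(a,'wrist1')
E
```

```text
time: 1.85
position: [0.4368, 0.1789, 0.231]
tool_rot: [0.706, -0.045, 0.047, -0.706]
ft_force: [0.4, 0.4, -0.1]
grip_width: 0.0019
time: 2.48
position: [0.4347, 0.182, 0.1434]
tool_rot: [-0.707, 0.016, -0.017, 0.707]
ft_force: [0.1, 0.5, -0.1]
grip_width: -0.0002
x+ turn [-0.   0.   0.1]
x- turn [ 1.0e-01 -1.8e+02  0.0e+00]
tool axes x [ 1.   -0.05  0.  ] y [ 0.  0. -1.] z [0.05 1.   0.  ] shift in tool [ 0.0356  0.0004 -0.0053] t 2.475 q [ 0.16  0.46  1.9  -0.    0.78 -1.36] F [ 0.1  0.5 -0.1] pos [0.4347 0.182  0.1434]
```

View pics/side1.png

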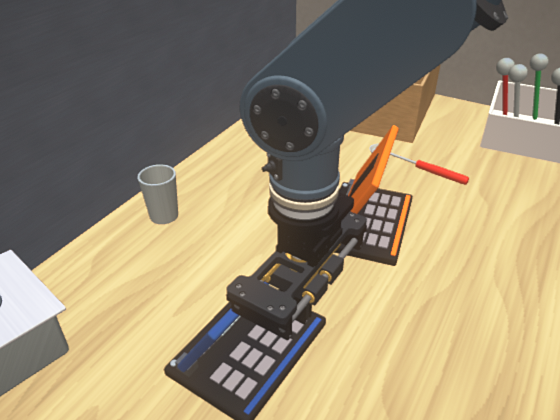

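View pics/wrist1.png

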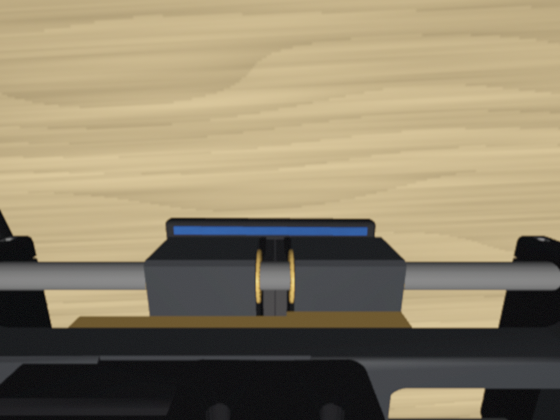

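```bash
python3 -m crank '[[[0,0,0,0.015,0,-0.005,0],[0,0,0,0.015,0,0,0],[0,0,0,0.007,0,0,0],[0,0,0,0.007,0,0,0],[0,0,0,0.007,0,0,0]]]'
python3 -m crank '[[[0,0,0,0.008,0,0,0],[0,0,0,0.008,0,0,0],[0,0,0,0.008,0,0,0],[0,0,0,0.008,0,0,0],[0,0,0,0.008,0,0,0]]]'
python3 - <<'E'
from mv import *
p=np.load('p.npy'); delta([.47,.175,.143],p[2])
a=robot.camera('scene');save(a,'scene2')
E
```

```text
time: 3.2
position: [0.4788, 0.1744, 0.1419]
tool_rot: [0.707, -0.022, 0.012, -0.707]
ft_force: [-9.8, 0.7, 9.2]
grip_width: 0.0006
time: 3.82
position: [0.5218, 0.1726, 0.1422]
tool_rot: [0.707, -0.019, 0.015, -0.707]
ft_force: [-5.3, 0.3, 4.0]
grip_width: 0.0007
x+ turn [ 0.   0.  -0.4]
x- turn [-6.0e-01 -1.8e+02 -1.0e-01]
tool axes x [ 1.   -0.05 -0.01] y [-0.01 -0.   -1.  ] z [ 0.05  1.   -0.  ] shift in tool [-0.0519 -0.0005 -0.0001] t 3.825 q [ 0.12  0.55  1.7   0.    0.9  -1.41] F [-5.3  0.3  4. ] pos [0.5218 0.1726 0.1422]
```

View pics/scene2.png

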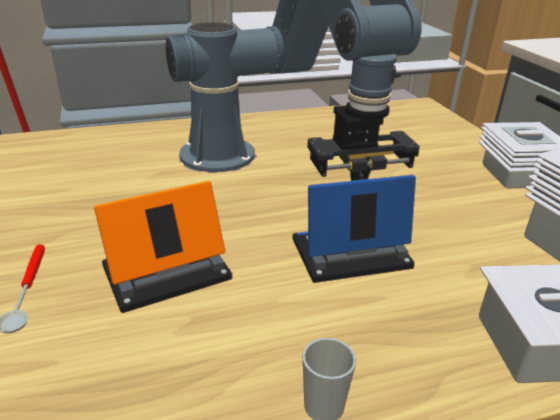

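```bash
python3 -m crank '[[[0,0,0,0.008,0,0,0],[0,0,0,0.008,0,0,0],[0,0,0,0.008,0,0,0],[0,0,0,0.008,0,0,0],[0,0,0,0.008,0,0,0]]]'
python3 -m crank '[[[0,0,0,0.008,0,0,0],[0,0,0,0.007,0,0,0],[0,0,0,0.004,0,0,0],[0,0,0,0,0,0,0],[0,0,0,0,0,0,0]]]'
python3 - <<'E'
from fit import *
a=robot.camera('scene');save(a,'scene3');b=robot.camera('side');save(b,'side3')
import cv2
A=cv2.imread('pics/scene3.png')[160:290,285:425]; cv2.imwrite('pics/cs3.png',cv2.resize(A,None,fx=4.2,fy=4.2,interpolation=cv2.INTER_CUBIC))
p=np.load('p.npy');cal('scene',a);cal('side',b)
for t in(15,):
    q=np.r_[p[:3],np.radians(t)];overlay(q,'scene',a['img'],'ov3',(285,160,425,290),4);overlay(q,'side',b['img'],'ov4',(160,230,335,420),3)
E
```

```text
time: 4.5
position: [0.5646, 0.1705, 0.1424]
tool_rot: [0.707, -0.017, 0.016, -0.707]
ft_force: [-3.4, -0.5, 2.0]
grip_width: 0.0003
time: 5.12
position: [0.5841, 0.1696, 0.1427]
tool_rot: [-0.707, 0.016, -0.017, 0.707]
ft_force: [-2.6, -0.0, -1.3]
grip_width: 0.0006
```

View pics/ov3.png

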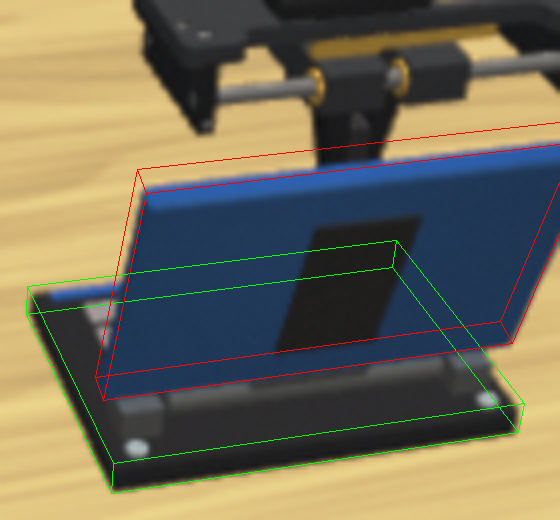

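View pics/ov4.png

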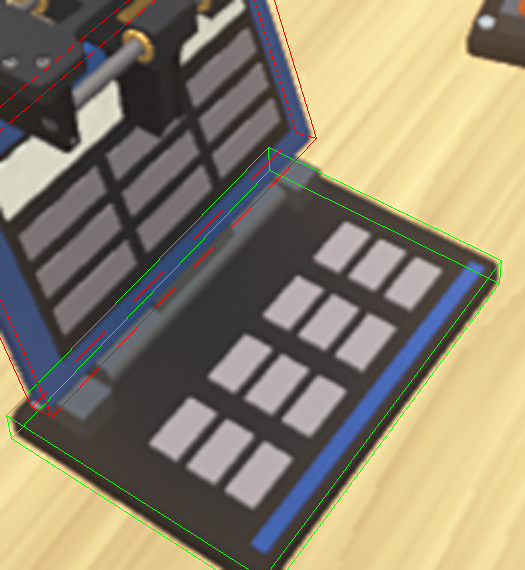

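```bash
python3 -m crank '[[[0,0,0,0.004,0,0,0],[0,0,0,0.004,0,0,0],[0,0,0,0.003,0,0,0],[0,0,0,0,0,0,0],[0,0,0,0,0,0,0]]]'
python3 -m crank '[[[0,0,0,-0.02,0,0,0],[0,0,0,-0.04,0,0,0],[0,0,0,-0.04,-0.03,0,0],[0,0,0,-0.04,-0.05,0,0],[0,0,0,0,-0.05,0,0]]]'
python3 - <<'E'
from fit import *
from mv import delta
a=robot.camera('scene');save(a,'scene5');b=robot.camera('side');save(b,'side5')
A=cv2.imread('pics/scene5.png')[170:300,290:450]; cv2.imwrite('pics/cs5.png',cv2.resize(A,None,fx=4,fy=4,interpolation=cv2.INTER_CUBIC))
A=cv2.imread('pics/side5.png')[180:420,120:335]; cv2.imwrite('pics/cd5.png',cv2.resize(A,None,fx=2.5,fy=2.5,interpolation=cv2.INTER_CUBIC))
delta([.5841,.17,.1427],np.load('p.npy')[2])
E
```

```text
time: 5.85
position: [0.5953, 0.1692, 0.1428]
tool_rot: [-0.707, 0.016, -0.018, 0.707]
ft_force: [-3.6, 0.6, -0.8]
grip_width: 0.0005
time: 6.48
position: [0.4543, 0.176, 0.2732]
tool_rot: [-0.707, 0.016, -0.018, 0.707]
ft_force: [1.8, 0.0, -0.2]
grip_width: 0.0006
x+ turn [-0.2  0.   1.2]
x- turn [   1.8 -179.9    0.3]
tool axes x [ 1.   -0.05  0.02] y [ 0.02  0.   -1.  ] z [0.05 1.   0.  ] shift in tool [ 0.12    0.1381 -0.0014] t 6.575 q [ 0.14  0.28  1.71 -0.    1.13 -1.38] F [0.3 0.8 1.6] pos [0.4615 0.1767 0.2783]
```

View pics/cs5.png

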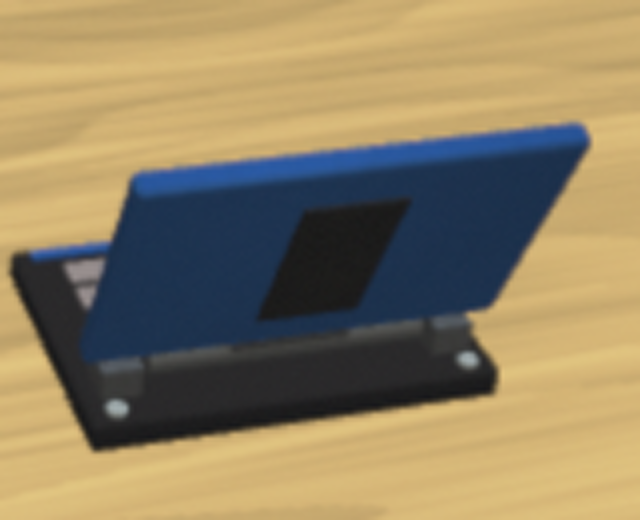

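View pics/cd5.png

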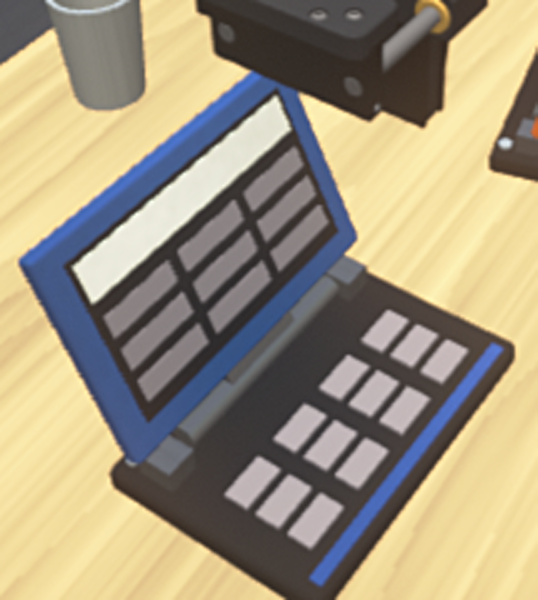

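```bash
cat > fit2.py <<'E'
from fit import *
for n in('scene','side'):
    z=np.load(f'cal_{n}.npz'); CAL[n]=(z['K'],z['R'],z['t'])
def mk(f,x0,y0): return lambda u,v:np.array([(u+.5)/f-.5+x0,(v+.5)/f-.5+y0])
s=mk(4.2,285,160);d=mk(3,160,230);s5=mk(4,290,170);d5=mk(2.5,120,180)
O=[('scene',0,S(1,-1,.012),s(98,400)),('scene',0,S(1,1,.012),s(525,342)),
('scene',0,S(1,-1,.152),s(70,95)),('scene',0,S(1,1,.152),s(499,56)),
('side',0,S(0,-1,.152),d(435,24)),('side',0,S(0,1,.152),d(151,318)),
('scene','b',B(1,-1,0),s(120,515)),('scene','b',B(1,1,0),s(543,453)),('scene','b',B(-1,-1,.018),s(34,312)),
('side','b',B(-1,-1,.018),d(499,263)),('side','b',B(1,1,.018),d(12,416))]
O5=[('scene',1,S(1,-1,.152),s5(133,196)),('scene',1,S(1,1,.152),s5(587,146)),
('scene',1,S(-1,-1,.152),s5(133,172)),('scene',1,S(-1,1,.152),s5(587,121)),
('scene',1,S(1,-1,.012),s5(83,361)),('scene',1,S(1,1,.012),s5(491,309)),
('side',1,S(-1,1,.152),d5(20,262)),('side',1,S(-1,1,.012),d5(131,464)),('side',1,S(-1,-1,.012),d5(357,238))]
def run(obs,off=True):
    def res(q):
        r=[]
        for c,k,X,uv in obs:
            p=np.r_[q[:3],q[3] if k in('b',0) else q[4]]
            o=q[5:7] if c=='scene' else q[7:9]
            r.append(proj(c,(base if k=='b' else scr)(p,X))[0]+o*off-uv)
        return np.r_[np.concatenate(r),q[5:9]/1.0]
    q=least_squares(res,[.52,.17,-.05,-.5,.4,0,0,0,0],loss='soft_l1',f_scale=1.0)
    J=q.jac; cov=np.linalg.inv(J.T@J); 
    return q.x,res(q.x)[:-4].reshape(-1,2),np.sqrt(np.diag(cov))
if __name__=='__main__':
  for off in(True,False):
    q,r,sd=run(O+O5,off); print('xy',q[:2].round(4),'yaw,t0,t1',np.degrees(q[2:5]).round(2),'sd',np.degrees(sd[2:5]).round(2),'off',q[5:].round(2)); 
    if off: print(r.round(1).tolist())
E
python3 fit2.py
```

```text
xy [0.5248 0.1737] yaw,t0,t1 [ -3.18 -30.39  23.87] sd [0.29 0.51 0.51] off [-0.4   0.14 -0.92 -0.03]
[[0.4, 0.0], [0.8, 0.4], [-0.3, -1.5], [0.5, -2.3], [-0.0, -0.4], [-0.1, 0.9], [-1.5, 0.8], [-0.1, 0.8], [-1.4, -2.6], [-0.1, -0.5], [-3.1, -0.8], [1.3, 0.8], [3.0, -0.2], [-0.8, -0.2], [-0.1, -0.4], [-0.4, 1.0], [0.2, 0.2], [0.4, -0.3], [2.6, 1.7], [0.8, 0.3]]
xy [0.5255 0.1734] yaw,t0,t1 [ -3.21 -30.29  23.81] sd [0.31 0.52 0.5 ] off [0. 0. 0. 0.]
```

```bash
python3 - <<'E'
from fit2 import *
a=cv2.cvtColor(cv2.imread('pics/scene5.png'),cv2.COLOR_BGR2RGB);b=cv2.cvtColor(cv2.imread('pics/side5.png'),cv2.COLOR_BGR2RGB)
q,r,sd=run(O+O5,False); p=np.r_[q[:3],q[4]]
overlay(p,'scene',a,'ov5',(290,170,450,300),4);overlay(p,'side',b,'ov6',(120,180,335,420),2.5)
print(robot.tip_extent)
E
```

```text
0.008
```

View pics/ov5.png

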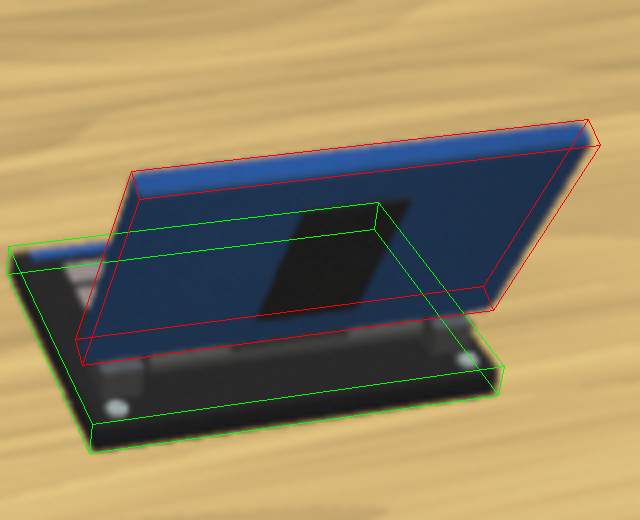

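View pics/ov6.png

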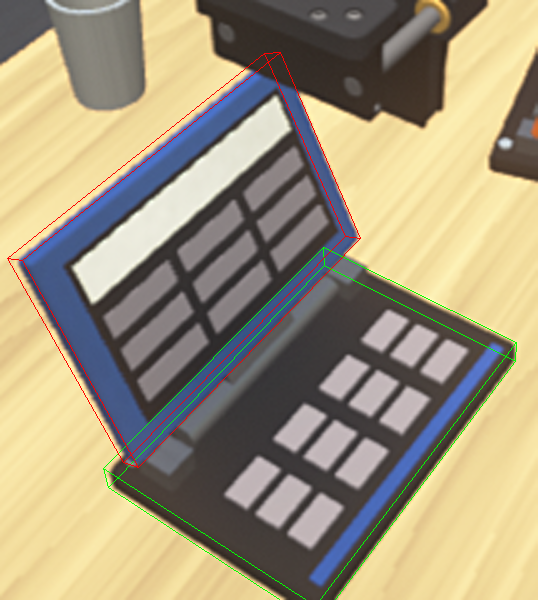

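```bash
cat > icp.py <<'E'
from fit2 import *
from scipy.ndimage import map_coordinates
def L(*a): return a
# cam,imgtag,kind,P0,P1,t0,t1
def edges(tag):
    return [('scene',tag,'b',B(1,-1,0),B(1,1,0),.1,.9),('scene',tag,'b',B(-1,-1,0),B(1,-1,0),.15,.9),
    ('side',tag,'b',B(-1,-1,0),B(-1,1,0),.1,.9),('side',tag,'b',B(-1,1,0),B(1,1,0),.1,.9),('side',tag,'b',B(-1,-1,.018),B(1,-1,.018),.1,.6),
    ('scene',tag,'s',S(-1,-1,.152),S(-1,1,.152),.1,.9),('scene',tag,'s',S(-1,-1,.012),S(-1,-1,.152),.55,.92),('scene',tag,'s',S(1,1,.012),S(1,1,.152),.1,.9),
    ('side',tag,'s',S(1,-1,.152),S(1,1,.152),.4,.92),('side',tag,'s',S(1,1,.012),S(1,1,.152),.25,.9),('side',tag,'s',S(-1,-1,.012),S(-1,-1,.152),.1,.7)]
def meas(E,p,imgs,W):
    out=[]
    for c,tag,k,a,b,t0,t1 in E:
        f=base if k=='b' else scr
        cen=proj(c,f(p,[BC,SC][k=='s']).mean(0)[None])[0]
        im=imgs[c]
        for t in np.linspace(t0,t1,14):
            X=np.array(a)*(1-t)+np.array(b)*t
            u0,u1=proj(c,f(p,[X,X+(np.array(b)-a)*.02])); d=(u1-u0)/np.linalg.norm(u1-u0); n=np.array([-d[1],d[0]])
            if n@(u0-cen)<0:n=-n
            ss=np.arange(-W,W+.01,.25); pts=u0+ss[:,None]*n
            pr=np.stack([map_coordinates(im[...,ch].astype(float),[pts[:,1],pts[:,0]],order=1,mode='nearest') for ch in range(3)],1)
            pr=cv2.GaussianBlur(pr,(1,7),0)
            g=np.gradient(pr.sum(1)); g=np.where(g>0,g,0) # wood outside is brighter
            i=g.argmax()
            if g[i]<8 or i in(0,len(g)-1): continue
            w=slice(max(0,i-3),i+4); s0=(g[w]*ss[w]).sum()/g[w].sum()
            out.append((c,k,X,n,u0+s0*n,(c,k,tuple(a),tuple(b))))
    return out
def icp(imgs,tag,q,its=12,shr=True):
    E=edges(tag)
    for it in range(its):
        M=meas(E,q[:4],imgs,6 if it<5 else 3.5)
        def res(v):
            r=[]
            for c,k,X,n,uv,_ in M:
                o=v[4:6] if c=='scene' else v[6:8]
                u=proj(c,(base if k=='b' else scr)(v[:4],X))[0]+o-n*v[8]*shr
                r.append(n@(u-uv))
            return np.r_[r,v[4:8]*3]
        s=least_squares(res,np.r_[q,np.zeros(9-len(q))],loss='soft_l1',f_scale=.5); q=s.x
    r=res(q); D={}
    for m,x in zip(M,r): D.setdefault(m[5],[]).append(x)
    return q,D
if __name__=='__main__':
    import sys
    for tag,t in (('5',.4),('0',-.52)):
        imgs={c:cv2.cvtColor(cv2.imread(f'pics/{c}{tag}.png'),cv2.COLOR_BGR2RGB) for c in('scene','side')}
        if tag=='0': continue
        for shr in(True,False):
            q,D=icp(imgs,tag,[.5255,.1734,-.056,t],shr=shr)
            print(tag,shr,q[:2].round(4),np.degrees(q[2:4]).round(2),'off',q[4:].round(2))
            for k,v in D.items(): print('  ',k[:2],k[2],k[3],len(v),np.mean(v).round(2),np.std(v).round(2))
E
python3 icp.py
```

```text
5 True [0.5252 0.173 ] [-3.05 22.57] off [0.04 0.86 0.08 0.26 1.2 ]
   ('scene', 'b') (0.075, -0.105, 0) (0.075, 0.105, 0) 14 -0.03 0.14
   ('scene', 'b') (-0.075, -0.105, 0) (0.075, -0.105, 0) 14 -0.07 0.11
   ('side', 'b') (-0.075, -0.105, 0) (-0.075, 0.105, 0) 14 -0.02 0.12
   ('side', 'b') (-0.075, 0.105, 0) (0.075, 0.105, 0) 13 0.04 0.13
   ('side', 'b') (-0.075, -0.105, 0.018) (0.075, -0.105, 0.018) 14 0.05 0.09
   ('scene', 's') (-0.007, -0.105, 0.152) (-0.007, 0.105, 0.152) 14 -0.01 0.11
   ('scene', 's') (-0.007, -0.105, 0.012) (-0.007, -0.105, 0.152) 14 -0.04 0.2
   ('scene', 's') (0.007, 0.105, 0.012) (0.007, 0.105, 0.152) 14 -0.14 0.1
   ('side', 's') (0.007, -0.105, 0.152) (0.007, 0.105, 0.152) 14 0.08 0.16
   ('side', 's') (0.007, 0.105, 0.012) (0.007, 0.105, 0.152) 14 0.07 0.16
   ('side', 's') (-0.007, -0.105, 0.012) (-0.007, -0.105, 0.152) 14 0.08 0.15
5 False [0.5252 0.1699] [-1.72 23.26] off [ 0.94 -0.13 -0.1   0.64  0.  ]
   ('scene', 'b') (0.075, -0.105, 0) (0.075, 0.105, 0) 14 0.48 0.5
   ('scene', 'b') (-0.075, -0.105, 0) (0.075, -0.105, 0) 14 0.53 0.23
   ('side', 'b') (-0.075, -0.105, 0) (-0.075, 0.105, 0) 14 1.18 0.89
   ('side', 'b') (-0.075, 0.105, 0) (0.075, 0.105, 0) 13 -0.01 0.37
   ('side', 'b') (-0.075, -0.105, 0.018) (0.075, -0.105, 0.018) 2 0.93 0.05
   ('scene', 's') (-0.007, -0.105, 0.152) (-0.007, 0.105, 0.152) 14 1.16 0.5
   ('scene', 's') (-0.007, -0.105, 0.012) (-0.007, -0.105, 0.152) 14 -0.23 0.99
   ('scene', 's') (0.007, 0.105, 0.012) (0.007, 0.105, 0.152) 14 0.39 0.27
   ('side', 's') (0.007, -0.105, 0.152) (0.007, 0.105, 0.152) 14 0.69 0.29
   ('side', 's') (0.007, 0.105, 0.012) (0.007, 0.105, 0.152) 14 0.51 0.27
   ('side', 's') (-0.007, -0.105, 0.012) (-0.007, -0.105, 0.152) 14 0.39 0.23
```

```bash
python3 -m crank '[[[0,0,0,0,0.045,0,0],[0,0,0,0,0.045,0,0],[0,0,0,0.04,0.04,0,0],[0,0,0,0.04,0,0,0],[0,0,0,0.03,0,0,0]]]'
python3 -m crank '[[[0,0,0,0.015,0,0,0],[0,0,0,0.008,0,0,0],[0,0,0,0.004,0,0,0],[0,0,0,0,0,0,0],[0,0,0,0,0,0,0]]]'
```

```text
time: 7.2
position: [0.5696, 0.1702, 0.1408]
tool_rot: [-0.707, 0.015, -0.019, 0.707]
ft_force: [-0.1, -0.4, 0.4]
grip_width: 0.0002
time: 7.82
position: [0.5917, 0.1694, 0.1415]
tool_rot: [0.707, -0.017, 0.017, -0.707]
ft_force: [0.2, 0.2, -0.2]
grip_width: 0.0005
```

```bash
python3 -m crank '[[[0,0,0,0.003,-0.0012,0,0],[0,0,0,0.003,0,0,0],[0,0,0,0.003,0,0,0],[0,0,0,0,0,0,0],[0,0,0,0,0,0,0]]]'
```

```text
time: 8.45
position: [0.6006, 0.1688, 0.142]
tool_rot: [0.707, -0.018, 0.016, -0.707]
ft_force: [-4.1, -0.0, -1.0]
grip_width: 0.0004
```

Now retreat and measure.

```bash
python3 -m crank '[[[0,0,0,-0.02,0,0,0],[0,0,0,-0.04,0,0,0],[0,0,0,-0.04,-0.03,0,0],[0,0,0,-0.04,-0.05,0,0],[0,0,0,0,-0.05,0,0]]]'
python3 - <<'E'
from icp import *
imgs={}
for c in('scene','side'):
    a=robot.camera(c);save(a,c+'6');imgs[c]=a['img']
q,D=icp(imgs,'6',[.5252,.173,-.053,.43])
print(q[:2].round(4),np.degrees(q[2:4]).round(2),'off',q[4:].round(2))
for k,v in D.items(): print('  ',k[:2],len(v),np.mean(v).round(2),np.std(v).round(2))
overlay(q[:4],'side',imgs['side'],'ov7',(120,180,335,420),2.5)
E
```

```text
time: 9.07
position: [0.4612, 0.1755, 0.2731]
tool_rot: [0.707, -0.016, 0.017, -0.707]
ft_force: [1.6, -0.0, -0.9]
grip_width: 0.0003
[0.5252 0.1729] [-3.05 25.23] off [0.05 0.82 0.09 0.27 1.19]
   ('scene', 'b') 14 -0.04 0.13
   ('scene', 'b') 14 -0.08 0.11
   ('side', 'b') 14 -0.02 0.12
   ('side', 'b') 13 0.04 0.12
   ('side', 'b') 14 0.07 0.09
   ('scene', 's') 14 -0.03 0.08
   ('scene', 's') 14 -0.27 1.08
   ('scene', 's') 14 -0.14 0.11
   ('side', 's') 14 0.07 0.11
   ('side', 's') 14 0.08 0.11
   ('side', 's') 14 0.06 0.13
```

View pics/ov7.png

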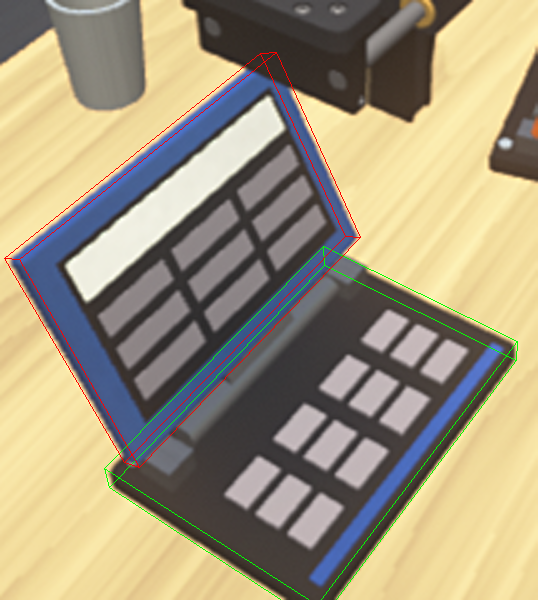

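25.2°. I'll back a little further off and wait more than two seconds.

```bash
python3 -m crank '[[[0,0,0,0,-0.02,0,0],[0,0,0,0,-0.02,0,0],[0,0,0,0,0,0,0],[0,0,0,0,0,0,0],[0,0,0,0,0,0,0]]]'
for i in 1; do :; done
python3 -m crank '[[[0,0,0,0,0,0,0],[0,0,0,0,0,0,0],[0,0,0,0,0,0,0],[0,0,0,0,0,0,0],[0,0,0,0,0,0,0]]]' >/dev/null
python3 -m crank '[[[0,0,0,0,0,0,0],[0,0,0,0,0,0,0],[0,0,0,0,0,0,0],[0,0,0,0,0,0,0],[0,0,0,0,0,0,0]]]' >/dev/null
python3 -m crank '[[[0,0,0,0,0,0,0],[0,0,0,0,0,0,0],[0,0,0,0,0,0,0],[0,0,0,0,0,0,0],[0,0,0,0,0,0,0]]]' >/dev/null
python3 -m crank '[[[0,0,0,0,0,0,0],[0,0,0,0,0,0,0],[0,0,0,0,0,0,0],[0,0,0,0,0,0,0],[0,0,0,0,0,0,0]]]'
python3 - <<'E'
from icp import *
imgs={}
for c in('scene','side'):
    a=robot.camera(c);save(a,c+'7');imgs[c]=a['img']
q,D=icp(imgs,'7',[.5252,.173,-.053,.43])
print(q[:2].round(4),np.degrees(q[2:4]).round(2))
o=cv2.imread('pics/scene0.png')[175:300,90:240].astype(int)-cv2.imread('pics/scene7.png')[175:300,90:240]
print('orange diff max/mean',abs(o).max(),abs(o).mean(),robot.get_obs()['time'])
E
```

```text
time: 9.8
position: [0.4624, 0.1753, 0.3103]
tool_rot: [0.707, -0.017, 0.017, -0.707]
ft_force: [-0.5, 0.9, -0.2]
grip_width: 0.0004
time: 12.3
position: [0.4626, 0.1755, 0.3114]
tool_rot: [-0.707, 0.017, -0.017, 0.707]
ft_force: [0.5, 0.9, -0.5]
grip_width: 0.0002
[0.5252 0.1729] [-3.05 25.22]
orange diff max/mean 6 0.8933155555555555 12.4
```

View pics/scene7.png

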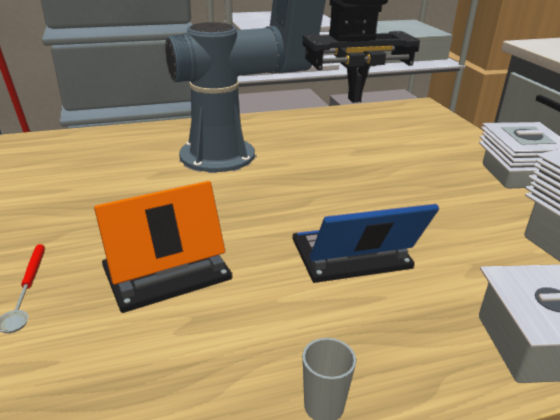

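The picture shows the blue screen leaning back on its own (top edge around rows 208–222, columns 320–435). The gripper is well clear at about (360, 70), and the orange terminal looks unchanged.

```bash
python3 -c "
from rig import robot
print(robot.hand_in())"
```

```text
the job is handed in; nothing more can be done
None
```

The blue screen now leans back about 25.2° by camera fit (25° wanted), and it stayed there by itself. I pushed it with the closed fingertips from about 30° forward to about 22.5° back. Then I let go, measured it, gave it one small second push, and backed off clear.

- **Hold:** the camera fit read 25.23° just after release and 25.22° more than 3 s later, with the gripper well clear of it.
- **Orange terminal:** its part of the scene picture matches the first one to within image noise, so it did not move.
- **Limits:** I handed in at about 12.4 s. The highest force I read was about 13 N, and nothing else was touched.
- **Disagreements:** before the second push, my early hand-picked-corner fit read 23.8°, the later edge fit 22.6° and the fingertip position about 22.0°. I trusted the last two, which roughly agreed, so the final angle could be off by up to about a degree.
- **One weak edge:** in the fit just after release, the left side of the screen in the scene picture fitted loosely (1.1 px scatter). The other edges fitted to about 0.1 px.

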